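# Set the test-air valve to two turns open and hold it

### The job

Set the test-air valve for the leak test: turn its wheel clockwise (seen from above; the upright crank handle is there for it) until it is fully closed against its stop, then back it off (counter-clockwise) exactly two full turns. Finish there gripping the crank handle firmly between the fingers, with the wheel at rest: the program ends while holding it, without letting go. Leave the flux jar, the tape roll and the side cutters where they are.

Things in the scene. Friction and masses are not known exactly. Their poses are not given: they have to be found in the camera images.
- valve: The valve, fixed to the bench on an aluminium base plate 185 x 120 x 10 mm: steel block, two side ports, a small round gauge at one end of the plate (its top 47 mm above the bench), a level handwheel on top. Origin on the wheel's vertical axis at bench height; x points level from there towards the gauge, z up; it does not turn with the wheel.
- wheel_centre (a point): Centre of the dark steel wheel, on its vertical axis, 105 mm above the bench; does not turn with the wheel, axes as the valve's. The wheel lies level: three spokes, round rim 12 mm thick, 54 mm from the axis to the middle of the rim (60 mm outside); rim top 111 mm, hub top 118 mm above the bench.
- wheel (a joint): Wheel angle in rad: 0 is closed against the hard stop, the handle then on the gauge's side (+x of the valve). Grows counter-clockwise from above (opening), 6.283 a turn; two turns open is 12.566, far stop 18.85. Starts between 0.35 and 1.4 turns open. Turns against about 0.12 N m (2 to 3 N at the handle), stays where left.
- handle_grip (a point): Point on the crank handle's own axis at mid height, to grip: 54 mm from the wheel's axis, 149 mm above the bench (44 mm above wheel_centre). It goes round with the wheel. Its x axis points outward from the wheel's axis, z up.
- handle: The black upright crank handle on the rim: a cylinder of 20 mm diameter and 56 mm height, round at the top; origin at its foot, on its axis, 114 mm above the bench; top at 170 mm. It spins freely about its own upright axis on its pin, so a gripper can hold it from above and go round the circle without turning the wrist.
- flux_jar: Bystander: small white jar with a beige lid, 48 mm across, 26 mm high, standing beside the valve; origin under its centre.
- tape_roll: Bystander: roll of black tape, 63 mm across, 19 mm high, lying beside the valve; origin under its centre.
- side_cutters: Bystander: side cutters with blue handles, 51 x 130 x 14 mm, lying beyond the valve; origin under its middle, long side along its y axis.

How it is judged:
By the outcome, as a careful person would: the job done as asked, in the order asked, and still so for the second after the job is handed in, while the arm keeps its last pose, push and grip.
It also fails if it takes over 72 s, if anything falls off the work surface, if the arm or the gripper's body presses on something with over 40 N, if the wrist force passes 120 N, or if a joint passes its speed limit or range.

### The arm

A 6-joint arm with a two-finger parallel gripper is mounted at the origin on a cart in front of the work surface, level with it; the furniture and walls round the work are solid. World frame = base frame: x ahead of the robot, y to its left, z up, the work surface at z = 0. Lengths are in mm, angles in rad, forces in N, time in s.
With the tool pointing down it reaches from about 325 to 900 mm from the base axis. Payload 6.1 kg.
Tool frame: the origin (TCP) lies at the very end of the fingers, on their centre line; the grasp point (between the pads) lies 19 mm behind it; z points along the fingers, y is the line along which they close (so a half turn about z gives the same grasp; the last joint's range is limited). The gripper opens to 85 mm and grips with 20 to 120 N. Pads are 22 mm wide; open, the fingers measure 114 mm over their backs; the gripper's body (76 mm by 85 mm) begins 54 mm behind the grasp point. The pads swing forward as they close: fully open they stand 13 mm farther back than shut.
Start: joints at [1.065, 0.22, 1.526, -0, 1.395, -0.126], TCP at [231.707, 580.454, 200.8] pointing down, gripper open.
Joint ranges: [-2.98, 2.98], [-0.91, 2.08], [0.09, 2.57], [-1.24, 4.39], [0.2, 2.65], [-2.68, 2.68]. Speed limits (rad/s): [2.57, 2.57, 3.01, 3.14, 3.14, 3.14].

### API

Orientations are given as a unit quaternion [w, x, y, z].
In Python, from plant import ctrl, optics, finder gives the robot as it stands.
- The arm moves only by the shell command python3 -m crank [OPENING], which reads ROWS from standard input. ROWS is a JSON list that holds a single list of rows (three levels of brackets), with 1 to 5 rows, each of 4 numbers: dx, dy, dz in mm, then a turn about the tool's z in rad; each row is the pose to reach, as a shift and turn from the pose commanded when the command began, along the tool's axes at that moment; what a row does not reach only later rows make up. A row lasts 1/12 s, in which the tool goes at most 41.7 mm and 0.125 rad, less where a joint would pass 70% of its speed; a pose out of reach is approached as far as the arm can. OPENING is the opening from 0.0 (shut) to 1.0 (fully open), set as the command begins (- or left out keeps the last). The fingers move at their own pace and stop on an object; the grip force is fixed at half the most. Time passes only in rows, so rows that do not move let the fingers close. It prints the time, the measured TCP pose, the force, the opening and the grip force at its end. Input that does not fit is refused with a message, and nothing moves.
- ctrl.sense(): the state, without advancing time (a new reading comes with each control period).
- optics.read_camera(name): name is "scene" or "top" or "wrist"; returns a dict with "image" (480x640x3 uint8, red, green, blue), "intrinsics" (3x3 intrinsics, pixels), "R" (3x3) and "t" (3): a world point X has camera coordinates R X + t; the wrist camera has in their place "tool_from_camera" (4x4, takes a point from camera to tool coordinates, whose origin is the TCP and whose axes are the flange's). Camera axes: x right, y down, z forward; pixel columns grow to the right and rows downward; lengths in mm; the calibration is good to about 2 mm. A picture is of the moment at which its call begins: read the wrist's pose just before it. There is no depth.
- ctrl.job_done(): hands the job in; it is judged then, once.
Trained networks look in the newest picture that a camera, given by its name, has taken for a name from the list of things; names that differ only in an ending like _2 or _b are one class to them, and where a whole thing is asked for, a point or a joint stands for the part that bears it (a point fixed in the world has none). Each returns a list of dicts, best first, with "score" (0 to 1); they miss things now and then, are a little off and sometimes report something else, mostly with a low value. They report only what shows in the picture. A call takes as long as a camera call.
- finder.recognise(label, camera): "xy" ([column, row] in pixels, amid what is visible of it).
- finder.masks_of(label, camera): "region" (480x640 bool, what is visible of it) and "xy" ([column, row] in pixels, amid what is visible of it).
- finder.mark_of(label, camera): "xy" ([column, row] in pixels: a listed point, or the origin of a listed thing).
The state is a dict: "clock": time; "q": joint angles; "qd": joint speeds; "joint_efforts": joint torques, N m; "eef_pos": TCP position; "ee_rot": TCP orientation; "ft_force": force on the tool from outside, world axes, zero at the start; "torque": the same for the moment, N m; "gripper_width": opening from 0.0 (shut) to 1.0 (fully open); "grip_force": force on a finger pad.
Only numpy, scipy, OpenCV 4.12 (cv2) and the standard library are available. Lean on these libraries where they do the work, as an engineer would, in place of code of your own. Each camera call takes 0.05 s, during which the arm holds its last target. There are 200 camera calls.

## Working session

There is one attempt and no reset: what is moved stays moved. The work goes in short steps, Python scripts to look and compute and a shell command to move; the robot and the scene stay as the last step left them, time stands still between calls to the robot, and variables do not carry over. Pictures are saved under pics/ and viewed, at most 10 in all, crops included, and the job is handed in when it is done.

```bash
ls; mkdir -p pics
cat > h.py <<'E'
import numpy as np, cv2
from plant import ctrl, optics, finder
def ray(c,xy):
    d=np.linalg.inv(c["intrinsics"])@np.array([*xy,1.]); R=np.array(c["R"]);t=np.array(c["t"])
    return -R.T@t, (R.T@d)/np.linalg.norm(d)
def tri(rs):
    A=np.zeros((3,3));b=np.zeros(3)
    for o,d in rs:
        P=np.eye(3)-np.outer(d,d);A+=P;b+=P@o
    X=np.linalg.solve(A,b); return X,[np.linalg.norm((np.eye(3)-np.outer(d,d))@(X-o)) for o,d in rs]
def onz(r,z):
    o,d=r; return o+d*(z-o[2])/d[2]
E
python3 - <<'E'
from h import *
s=ctrl.sense();print({k:np.round(v,3) for k,v in s.items()})
C={}
for n in("scene","top"):
    C[n]=optics.read_camera(n);cv2.imwrite(f"pics/{n}0.png",C[n]["image"][:,:,::-1])
for l in("valve","wheel_centre","handle_grip","handle","flux_jar","tape_roll","side_cutters"):
    rs=[]
    for n in C:
        m=finder.mark_of(l,n)
        if m: print(l,n,np.round(m[0]["xy"]),m[0]["score"]);rs.append(ray(C[n],m[0]["xy"]))
    if len(rs)==2: print(l,*[np.round(x,1) for x in tri(rs)])
print(s["clock"],ctrl.sense()["clock"])
E
```

```text
pics
{'clock': np.float64(0.0), 'q': array([ 1.065,  0.221,  1.528, -0.   ,  1.395, -0.126]), 'qd': array([-0.   , -0.001, -0.   , -0.001, -0.002, -0.001]), 'joint_efforts': array([-0.0000e+00, -4.9689e+01, -3.8940e+01, -0.0000e+00,  1.1000e-02,
        0.0000e+00]), 'eef_pos': array([231.383, 579.881, 199.716]), 'ee_rot': array([-0.   ,  0.189,  0.982, -0.001]), 'ft_force': array([-0.041,  0.731,  0.357]), 'torque': array([-0.021,  0.037, -0.015]), 'grip_force': np.float64(0.0), 'gripper_width': np.float64(0.998)}
valve scene [317. 303.] 0.55
valve top [347. 291.] 0.75
valve [ 583.1 -149.1    0. ] [2.1 2.1]
wheel_centre scene [318. 254.] 0.55
wheel_centre top [346. 286.] 0.79
wheel_centre [ 585.4 -145.2  105.7] [2. 2.]
handle_grip scene [285. 243.] 0.62
handle_grip top [340. 316.] 0.73
handle_grip [ 527.9 -129.7  152.8] [0.2 0.2]
handle scene [283. 262.] 0.64
handle top [338. 315.] 0.5
handle [ 529.5 -125.4  111.3] [2.2 2.2]
flux_jar scene [262. 278.] 0.63
flux_jar top [282. 306.] 0.73
flux_jar [557.2 -23.    6.6] [0.4 0.4]
tape_roll scene [392. 288.] 0.95
tape_roll top [383. 225.] 0.9
tape_roll [ 713.7 -225.6   -1.5] [2.2 2.2]
side_cutters scene [344. 244.] 0.65
side_cutters top [303. 210.] 0.63
side_cutters [748.4 -68.2   8.6] [1.2 1.2]
0.0 0.8
```

View pics/scene0.png

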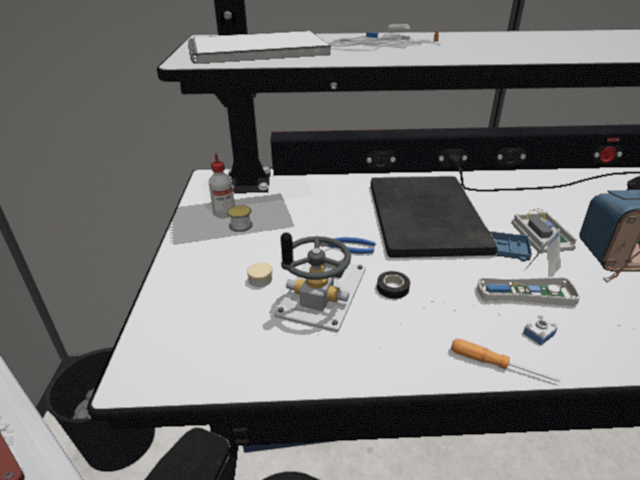

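View pics/top0.png

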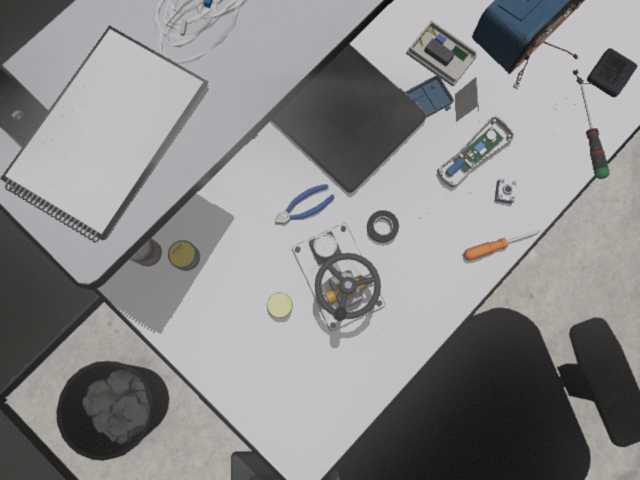

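The scene picture shows the valve with its wheel at (316,257), the handle upright at (286,248), the jar at (260,274) and the tape at (393,284). The top picture shows the gauge at (325,245), the wheel hub at (347,286) and the handle at (340,313). The triangulated heights (wheel 105.7, grip 152.8) agree with the text. Next I move above the valve for wrist views.

```bash
echo '[[[-30, -27, -6, 0], [-60, -54, -12, 0], [-90, -81, -18, 0], [-120, -108, -24, 0], [-150, -135, -30, 0]]]' | python3 -m crank
echo '[[[-30, -27, -6, 0], [-60, -54, -12, 0], [-90, -81, -18, 0], [-120, -108, -24, 0], [-150, -135, -30, 0]]]' | python3 -m crank
echo '[[[-30, -27, -6, 0], [-60, -54, -12, 0], [-90, -81, -18, 0], [-120, -108, -24, 0], [-150, -135, -30, 0]]]' | python3 -m crank
echo '[[[-30, -27, -6, 0], [-60, -54, -12, 0], [-60, -54, -12, 0], [-60, -54, -12, 0]]]' | python3 -m crank
cat >> h.py <<'E'
from scipy.spatial.transform import Rotation as Ro
def wcam():
    s=ctrl.sense();c=optics.read_camera("wrist");T=np.array(c["tool_from_camera"])
    w=np.eye(4);w[:3,:3]=Ro.from_quat(np.roll(s["ee_rot"],-1)).as_matrix();w[:3,3]=s["eef_pos"]
    M=np.linalg.inv(w@T);c["R"]=M[:3,:3];c["t"]=M[:3,3];return c
E
python3 - <<'E'
from h import *
c=wcam();print(np.round(c["tool_from_camera"],2));cv2.imwrite("pics/w1.png",c["image"][:,:,::-1])
np.save("w1.npy",dict(c),allow_pickle=True)
for l in("wheel_centre","handle_grip","handle","valve"):
    m=finder.mark_of(l,"wrist")
    if m: print(l,np.round(m[0]["xy"],1),m[0]["score"],onz(ray(c,m[0]["xy"]),{"wheel_centre":105,"handle_grip":149,"handle":114,"valve":0}[l]).round(1))
E
```

```text
clock: 1.22
eef_pos: [321.3, 397.9, 231.1]
ee_rot: [0.0, 0.188, 0.982, 0.0]
ft_force: [1.2, 0.6, 1.1]
gripper_width: 0.996
grip_force: 0.0
clock: 1.63
eef_pos: [410.7, 216.7, 261.5]
ee_rot: [0.001, 0.189, 0.982, 0.0]
ft_force: [0.6, 0.4, -0.6]
gripper_width: 0.996
grip_force: 0.0
clock: 2.05
eef_pos: [500.0, 35.5, 291.5]
ee_rot: [0.0, 0.189, 0.982, 0.0]
ft_force: [0.4, 0.4, -0.0]
gripper_width: 1.001
grip_force: 0.0
clock: 2.38
eef_pos: [535.7, -36.8, 302.7]
ee_rot: [-0.0, 0.191, 0.982, 0.0]
ft_force: [-0.3, 0.2, 0.3]
gripper_width: 1.001
grip_force: 0.0
[[  -0.     -0.94   -0.33   85.01]
 [   1.     -0.      0.      0.26]
 [  -0.     -0.33    0.94 -172.98]
 [   0.      0.      0.      1.  ]]
wheel_centre [258.3 273.7] 0.85 [ 585.7 -142.2  105. ]
handle_grip [240.1 240.6] 0.66 [ 532.8 -127.   149. ]
handle [248.6 231.4] 0.6 [ 535.1 -127.2  114. ]
valve [268.8 241.8] 0.72 [ 583.9 -146.6    0. ]
```

View pics/w1.png

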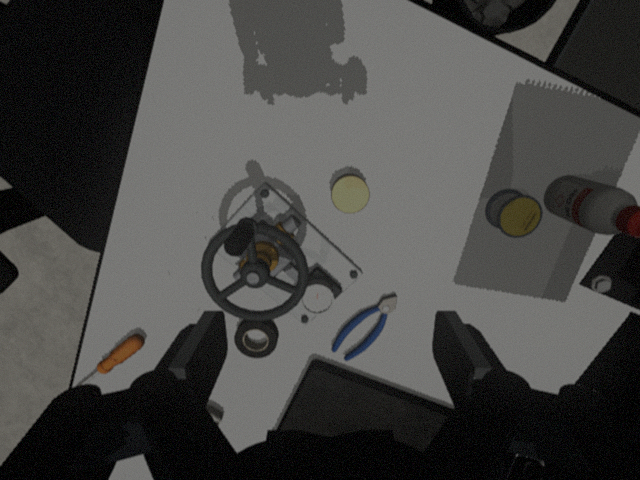

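The wrist view shows the wheel hub at (256,274), the handle at (240,236) and the gauge at (318,297). The tape at (257,338) and cutters at (367,325) are clear of the wheel. I go over the handle for a second, closer view.

```bash
echo '[[[-10, -29, 20, 0], [-20, -58, 40, 0], [-29, -86, 60, 0], [-29, -86, 60, 0], [-29, -86, 60, 0]]]' | python3 -m crank
python3 - <<'E'
from h import *
c2=wcam();print(ctrl.sense()["eef_pos"],ctrl.sense()["q"].round(2) if hasattr(ctrl.sense()["q"],'round') else '');cv2.imwrite("pics/w2.png",c2["image"][:,:,::-1])
c1=np.load("w1.npy",allow_pickle=True).item()
old={"wheel_centre":(258.3,273.7),"handle_grip":(240.1,240.6),"handle":(248.6,231.4)}
for l,z in(("wheel_centre",105),("handle_grip",149),("handle",114)):
    m=finder.mark_of(l,"wrist")
    if m:
        r=ray(c2,m[0]["xy"]);print(l,np.round(m[0]["xy"],1),m[0]["score"],onz(r,z).round(1),*[np.round(x,1) for x in tri([r,ray(c1,old[l])])])
t=optics.read_camera("top");s=optics.read_camera("scene")
print("gauge w1",onz(ray(c1,(318,297)),47).round(1),"top",onz(ray(t,(325,245)),47).round(1), tri([ray(c1,(318,297)),ray(t,(325,245))]))
print("plate",[onz(ray(t,p),10).round(0)[:2] for p in((293,248),(345,224),(384,304),(333,328))])
E
```

```text
clock: 3.05
eef_pos: [529.1, -125.1, 241.3]
ee_rot: [-0.002, 0.189, 0.982, 0.0]
ft_force: [0.4, 1.3, -0.3]
gripper_width: 0.997
grip_force: 0.0
[ 529.99594592 -124.57877625  242.7127646 ] [-0.38  0.    1.68  0.    1.46 -1.57]
wheel_centre [330.9 273.6] 0.89 [ 582.6 -144.8  105. ] [ 590.5 -147.8   88.7] [0.9 0.9]
handle_grip [329.  236.9] 0.86 [ 534.6 -127.4  149. ] [ 533.4 -126.9  150.1] [0.9 0.9]
handle [326.2 223.3] 0.71 [ 533.3 -129.5  114. ] [ 537.1 -131.   102.3] [0.5 0.5]
gauge w1 [ 665.8 -105.4   47. ] top [ 669.2 -108.5   47. ] (array([ 671.48422508, -108.45147421,   34.92378571]), [np.float64(0.3356817801901154), np.float64(0.33568178019016187)])
plate [array([671., -46.]), array([ 717., -150.]), array([ 556., -221.]), array([ 512., -120.])]
```

View pics/w2.png

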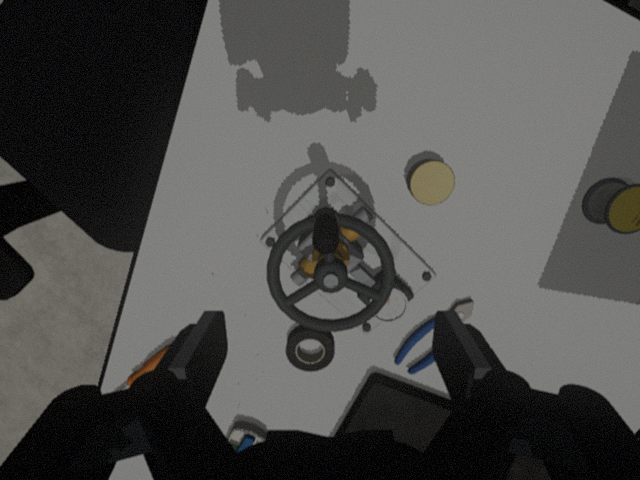

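The second wrist view shows the hub at (331,281), the handle at (325,230) and the gauge at (390,300), with the handle almost under the grasp line. The measured numbers are:

| Item | Value |
|---|---|
| Wheel centre | (584.5, -144.5) |
| Handle grip | (533, -127.5, 150), radius 54 as stated |
| Valve x axis | about 24.4° |
| Handle | about 161.7°, so 0.38 or 1.38 turns open |

Descend and grip.

```bash
echo '[[[-4, -2, 36, 0], [-4, -2, 72, 0], [-4, -2, 98, 0], [-4, -2, 112, 0], [-4, -2, 112, 0]]]' | python3 -m crank
echo '[[[0, 0, 0, 0], [0, 0, 0, 0], [0, 0, 0, 0], [0, 0, 0, 0], [0, 0, 0, 0]]]' | python3 -m crank 0
echo '[[[0, 0, 0, 0], [0, 0, 0, 0], [0, 0, 0, 0], [0, 0, 0, 0], [0, 0, 0, 0]]]' | python3 -m crank
python3 - <<'E'
from h import *
c=wcam();cv2.imwrite("pics/w3.png",c["image"][:,:,::-1])
# clockwise path from the handle angle, 20 deg steps, in tool axes
R=Ro.from_quat([.189,.982,0,0]).as_matrix()
for a0 in (161.7,):
  for k in range(1,19):
    a=np.radians(a0-20*k);b=np.radians(a0)
    w=54*np.array([np.cos(a)-np.cos(b),np.sin(a)-np.sin(b),0]);print(20*k,(R.T@w).round(1))
E
```

```text
clock: 3.77
eef_pos: [530.8, -127.2, 127.0]
ee_rot: [-0.003, 0.188, 0.982, 0.001]
ft_force: [0.6, 0.8, -1.1]
gripper_width: 1.001
grip_force: 0.0
clock: 4.18
eef_pos: [534.1, -129.1, 132.2]
ee_rot: [0.001, 0.189, 0.982, -0.0]
ft_force: [-0.1, -0.1, -0.9]
gripper_width: 0.298
grip_force: 0.0
clock: 4.6
eef_pos: [533.9, -129.2, 132.0]
ee_rot: [0.001, 0.189, 0.982, -0.0]
ft_force: [-1.6, -0.3, 5.8]
gripper_width: 0.16
grip_force: 54.5
20 [-2.1 18.6  0. ]
40 [-10.5  35.4   0. ]
60 [-24.1  48.3   0. ]
80 [-41.3  55.8   0. ]
100 [-60.   56.9   0. ]
120 [-78.   51.6   0. ]
140 [-93.1  40.4   0. ]
160 [-103.4   24.8    0. ]
180 [-107.8    6.6    0. ]
200 [-105.7  -12.1    0. ]
220 [-97.3 -28.8   0. ]
240 [-83.7 -41.8   0. ]
260 [-66.5 -49.2   0. ]
280 [-47.8 -50.4   0. ]
300 [-29.8 -45.    0. ]
320 [-14.7 -33.9   0. ]
340 [ -4.4 -18.2   0. ]
360 [ 0. -0.  0.]
```

View pics/w3.png

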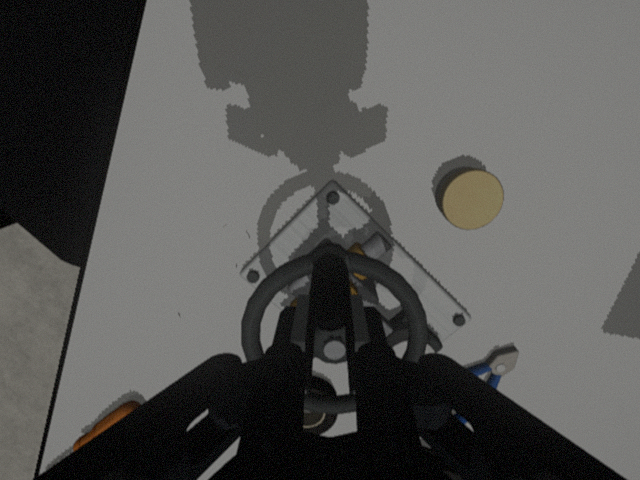

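The picture shows the handle held between the fingers at (330,270), with 54 N grip. Now I turn clockwise.

```bash
echo '[[[-2, 19, 0, 0], [-10, 35, 0, 0], [-24, 48, 0, 0], [-41, 56, 0, 0], [-60, 57, 0, 0]]]' | python3 -m crank
echo '[[[0, 0, 0, 0], [0, 0, 0, 0]]]' | python3 -m crank
python3 - <<'E'
from h import *
s=ctrl.sense();d=s["eef_pos"][:2]-np.array([584.5,-144.5]);print(np.hypot(*d),np.degrees(np.arctan2(d[1],d[0])),s["gripper_width"],s["ft_force"])
c=optics.read_camera("top");m=finder.mark_of("handle","top");print(m[:1] and onz(ray(c,m[0]["xy"]),114))
E
```

```text
clock: 5.07
eef_pos: [610.5, -98.5, 131.9]
ee_rot: [-0.0, 0.188, 0.982, -0.001]
ft_force: [-6.2, -6.0, 8.9]
gripper_width: 0.165
grip_force: 55.9
clock: 5.23
eef_pos: [612.0, -99.8, 132.0]
ee_rot: [0.002, 0.189, 0.982, -0.001]
ft_force: [1.1, -3.4, 3.5]
gripper_width: 0.165
grip_force: 55.4
52.518666732027754 58.36979759800776 0.16451658366916025 [ 1.12576143 -3.40252666  3.4745213 ]
[]
```

```bash
echo '[[[-9, -2, 0, 0], [-18, -5, 0, 0], [-26, -10, 0, 0], [-26, -10, 0, 0], [-26, -10, 0, 0]]]' | python3 -m crank
echo '[[[-4, -3, 0, 0], [-4, -3, 0, 0]]]' | python3 -m crank
echo '[[[-4, -3, 0, 0], [-4, -3, 0, 0]]]' | python3 -m crank
```

```text
clock: 5.75
eef_pos: [631.2, -118.5, 132.0]
ee_rot: [0.001, 0.189, 0.982, -0.001]
ft_force: [-1.0, -3.3, 7.0]
gripper_width: 0.161
grip_force: 55.8
clock: 5.92
eef_pos: [633.2, -122.0, 132.0]
ee_rot: [0.0, 0.189, 0.982, -0.0]
ft_force: [-2.1, -1.4, 7.9]
gripper_width: 0.161
grip_force: 56.3
clock: 6.08
eef_pos: [635.2, -126.4, 132.0]
ee_rot: [-0.0, 0.189, 0.982, -0.0]
ft_force: [-4.7, -1.4, 8.9]
gripper_width: 0.161
grip_force: 56.6
```

```bash
echo '[[[-3, -4, 0, 0], [-3, -4, 0, 0]]]' | python3 -m crank
echo '[[[-2, -4, 0, 0], [-2, -4, 0, 0]]]' | python3 -m crank
echo '[[[-4, -8, 0, 0], [-4, -8, 0, 0]]]' | python3 -m crank
```

```text
clock: 6.25
eef_pos: [636.8, -131.0, 132.0]
ee_rot: [-0.0, 0.189, 0.982, -0.0]
ft_force: [-3.1, -0.2, 7.9]
gripper_width: 0.165
grip_force: 56.5
clock: 6.42
eef_pos: [637.8, -135.0, 132.1]
ee_rot: [0.001, 0.189, 0.982, 0.0]
ft_force: [-1.9, 0.4, 7.2]
gripper_width: 0.162
grip_force: 56.1
clock: 6.58
eef_pos: [638.9, -144.3, 132.0]
ee_rot: [0.001, 0.189, 0.982, 0.0]
ft_force: [-0.2, 0.1, 5.7]
gripper_width: 0.166
grip_force: 55.8
```

No stop at the first pass of +x, so the wheel started 1.38 turns open. I continue another 280° clockwise, stopping about 57° short of closed.

```bash
echo '[[[-4, -18, 0, 0], [-2, -37, 0, 0], [6, -54, 0, 0], [20, -67, 0, 0], [37, -74, 0, 0]]]' | python3 -m crank | egrep 'eef|ft|grip'
echo '[[[19, -1, 0, 0], [37, 4, 0, 0], [52, 15, 0, 0], [62, 31, 0, 0], [66, 49, 0, 0]]]' | python3 -m crank | egrep 'eef|ft|grip'
echo '[[[-2, 19, 0, 0], [-10, 35, 0, 0], [-24, 48, 0, 0], [-41, 56, 0, 0], [-41, 56, 0, 0]]]' | python3 -m crank | egrep 'eef|ft|grip'
python3 - <<'E'
from h import *
s=ctrl.sense();d=s["eef_pos"][:2]-np.array([584.5,-144.5]);print(np.hypot(*d),np.degrees(np.arctan2(d[1],d[0])))
R=Ro.from_quat([.189,.982,0,0]).as_matrix()
f=lambda k:(R.T@(54*np.array([np.cos(np.radians(161.7-k)),np.sin(np.radians(161.7-k)),0])))[:2]
for k in range(90,165,5):print(k,161.7-k,(f(k)-f(80)).round(1))
E
```

```text
eef_pos: [577.5, -200.3, 132.0]
ft_force: [4.7, 1.5, 5.8]
gripper_width: 0.163
grip_force: 55.6
eef_pos: [533.3, -129.6, 132.1]
ft_force: [4.9, -5.0, 1.1]
gripper_width: 0.16
grip_force: 54.5
eef_pos: [595.0, -93.4, 132.0]
ft_force: [0.7, -3.4, 6.7]
gripper_width: 0.166
grip_force: 56.3
52.18781882243851 78.38930794804408
90 71.69999999999999 [-9.3  1.4]
95 66.69999999999999 [-14.    1.5]
100 61.69999999999999 [-18.7   1.1]
105 56.69999999999999 [-23.4   0.4]
110 51.69999999999999 [-27.9  -0.7]
115 46.69999999999999 [-32.4  -2.3]
120 41.69999999999999 [-36.7  -4.2]
125 36.69999999999999 [-40.8  -6.5]
130 31.69999999999999 [-44.7  -9.1]
135 26.69999999999999 [-48.4 -12.1]
140 21.69999999999999 [-51.8 -15.3]
145 16.69999999999999 [-54.9 -18.9]
150 11.699999999999989 [-57.6 -22.7]
155 6.699999999999989 [-60.1 -26.8]
160 1.6999999999999886 [-62.1 -31. ]
```

```bash
echo '[[[-19, 1, 0, 0], [-32, -2, 0, 0], [-41, -6, 0, 0], [-41, -6, 0, 0], [-41, -6, 0, 0]]]' | python3 -m crank | egrep 'eef|ft'
echo '[[[-4, -3, 0, 0], [-4, -3, 0, 0], [-4, -3, 0, 0]]]' | python3 -m crank | egrep 'eef|ft'
echo '[[[-2, -1.5, 0, 0], [-2, -1.5, 0, 0], [-2, -1.5, 0, 0]]]' | python3 -m crank | egrep 'eef|ft'
echo '[[[-2, -1.5, 0, 0], [-2, -1.5, 0, 0], [-2, -1.5, 0, 0]]]' | python3 -m crank | egrep 'eef|ft'
```

```text
eef_pos: [628.6, -114.5, 132.0]
ft_force: [-2.0, -3.9, 6.4]
eef_pos: [630.8, -117.9, 132.0]
ft_force: [-1.6, -2.5, 7.0]
eef_pos: [631.8, -119.5, 132.0]
ft_force: [-2.8, -1.0, 8.2]
eef_pos: [632.9, -121.6, 132.0]
ft_force: [-2.7, -0.9, 7.8]
```

```bash
for i in 1; do
echo '[[[-1.5, -1.5, 0, 0], [-1.5, -1.5, 0, 0], [-1.5, -1.5, 0, 0]]]' | python3 -m crank | egrep 'eef|ft'
echo '[[[-1.5, -1.5, 0, 0], [-1.5, -1.5, 0, 0], [-1.5, -1.5, 0, 0]]]' | python3 -m crank | egrep 'eef|ft'
echo '[[[-1.5, -1.5, 0, 0], [-1.5, -1.5, 0, 0], [-1.5, -1.5, 0, 0]]]' | python3 -m crank | egrep 'eef|ft'
done
```

```text
eef_pos: [633.8, -123.4, 132.0]
ft_force: [-2.7, -0.9, 8.2]
eef_pos: [634.6, -125.0, 132.0]
ft_force: [-3.7, 1.1, 7.9]
eef_pos: [634.7, -125.2, 132.0]
ft_force: [-6.8, 6.1, 10.8]
```

```bash
echo '[[[-1, -2, 0, 0], [-1, -2, 0, 0], [-1, -2, 0, 0]]]' | python3 -m crank | egrep 'eef|ft'
echo '[[[-1, -2, 0, 0], [-1, -2, 0, 0], [-1, -2, 0, 0]]]' | python3 -m crank | egrep 'eef|ft'
```

```text
eef_pos: [634.7, -125.5, 131.9]
ft_force: [-7.7, 12.1, 12.2]
eef_pos: [634.7, -125.8, 131.9]
ft_force: [-7.9, 16.7, 13.8]
```

The wheel is hard against its stop: the TCP is pinned at (634.7, -125.4) with a growing reaction of about 18 N. That is roughly 23° about the fitted centre (585.2, -146.5), which matches the valve's +x. Now I back off counter-clockwise 680° first.

```bash
echo '[[[18, 16, 0, 0], [36, 21, 0, 0], [55, 20, 0, 0], [72, 13, 0, 0], [86, 0, 0, 0]]]' | python3 -m crank | egrep 'eef|ft|grip'
echo '[[[8, -17, 0, 0], [10, -35, 0, 0], [6, -54, 0, 0], [-4, -69, 0, 0], [-19.3, -80.5, 0, 0]]]' | python3 -m crank | egrep 'eef|ft|grip'
echo '[[[-18, -5, 0, 0], [-37, -4, 0, 0], [-54, 3, 0, 0], [-67, 16, 0, 0], [-76, 33, 0, 0]]]' | python3 -m crank | egrep 'eef|ft|grip'
echo '[[[-2, 19, 0, 0], [2, 37, 0, 0], [13, 52, 0, 0], [28, 64, 0, 0], [46, 69, 0, 0]]]' | python3 -m crank | egrep 'eef|ft|grip'
echo '[[[19, -1, 0, 0], [36, -9, 0, 0], [49, -21, 0, 0], [58, -38, 0, 0], [60, -57, 0, 0]]]' | python3 -m crank | egrep 'eef|ft|grip'
echo '[[[-4, -18, 0, 0], [-15, -34, 0, 0], [-30, -45, 0, 0], [-48, -50, 0, 0], [-66.5, -49.2, 0, 0]]]' | python3 -m crank | egrep 'eef|ft|grip'
echo '[[[-17, 7, 0, 0], [-31, 20, 0, 0], [-39, 37, 0, 0], [-41.3, 55.8, 0, 0], [-41.3, 55.8, 0, 0]]]' | python3 -m crank | egrep 'eef|ft|grip|clock'
```

```text
eef_pos: [557.6, -99.4, 132.5]
ft_force: [7.3, -5.3, 3.4]
gripper_width: 0.158
grip_force: 54.0
eef_pos: [543.6, -181.8, 132.3]
ft_force: [0.3, 5.9, 9.2]
gripper_width: 0.154
grip_force: 55.7
eef_pos: [627.6, -180.3, 132.3]
ft_force: [-8.6, 2.1, 11.6]
gripper_width: 0.162
grip_force: 56.8
eef_pos: [611.0, -98.7, 132.4]
ft_force: [-0.8, -8.2, 7.2]
gripper_width: 0.157
grip_force: 55.3
eef_pos: [533.8, -127.9, 132.5]
ft_force: [6.6, 2.9, 4.3]
gripper_width: 0.155
grip_force: 54.7
eef_pos: [576.7, -200.2, 132.3]
ft_force: [-2.9, 6.6, 10.7]
gripper_width: 0.155
grip_force: 56.7
clock: 13.17
eef_pos: [637.2, -159.9, 132.4]
ft_force: [-0.9, 2.5, 8.5]
gripper_width: 0.154
grip_force: 56.0
```

```bash
echo '[[[1, 9, 0, 0], [4, 18, 0, 0], [9, 26, 0, 0], [9, 26, 0, 0], [9, 26, 0, 0]]]' | python3 -m crank | egrep 'eef|ft'
echo '[[[3, 5, 0, 0], [3, 5, 0, 0], [3, 5, 0, 0], [3, 5, 0, 0]]]' | python3 -m crank | egrep 'eef|ft'
python3 - <<'E'
from h import *
c=np.array([585.2,-146.5]);g=lambda p:np.degrees(np.arctan2(*(np.array(p)[:2]-c)[::-1]))
print(g(ctrl.sense()["eef_pos"]),g((634.6,-125.0)),g((634.7,-125.4)))
E
```

```text
eef_pos: [637.5, -134.1, 132.4]
ft_force: [-0.6, 1.7, 8.2]
eef_pos: [636.2, -129.4, 132.4]
ft_force: [-2.7, -0.1, 8.9]
18.57037199673226 23.51976748800728 23.086739451219692
```

```bash
echo '[[[2, 2, 0, 0], [3.2, 3.2, 0, 0], [3.2, 3.2, 0, 0], [3.2, 3.2, 0, 0], [3.2, 3.2, 0, 0]]]' | python3 -m crank | egrep 'eef|ft|grip'
python3 - <<'E'
from h import *
c=np.array([585.2,-146.5]);g=lambda p:np.degrees(np.arctan2(*(np.array(p)[:2]-c)[::-1]))
print(g(ctrl.sense()["eef_pos"]),ctrl.sense()["ft_force"])
w=wcam();cv2.imwrite("pics/w4.png",w["image"][:,:,::-1])
for l,z in(("wheel_centre",105),("handle_grip",149),("handle",114)):
    m=finder.mark_of(l,"wrist")
    if m: print(l,m[0]["score"],onz(ray(w,m[0]["xy"]),z).round(1))
E
```

```text
eef_pos: [634.8, -125.7, 132.4]
ft_force: [-2.0, -1.4, 7.7]
gripper_width: 0.158
grip_force: 55.6
22.75057405361786 [-2.03593206 -1.40438425  7.70407589]
wheel_centre 0.96 [ 582.6 -145.5  105. ]
handle_grip 0.9 [ 635.4 -124.3  149. ]
handle 0.7 [ 634.3 -126.5  114. ]
```

View pics/w4.png

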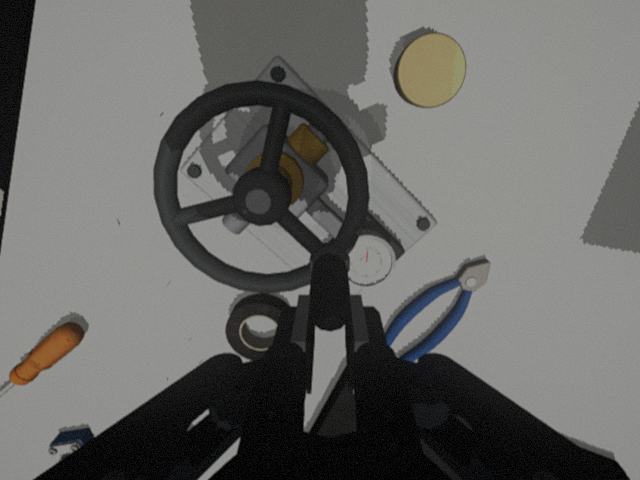

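The picture shows the handle held at (330,275), on the gauge's side of the wheel. The gauge is at (370,260), and the jar, tape and cutters have not moved. I make a last 1° nudge, settle, and hand in.

```bash
echo '[[[0.7, 0.7, 0, 0], [0.7, 0.7, 0, 0], [0.7, 0.7, 0, 0], [0.7, 0.7, 0, 0], [0.7, 0.7, 0, 0]]]' | python3 -m crank | egrep 'eef|ft|grip'
echo '[[[0, 0, 0, 0], [0, 0, 0, 0], [0, 0, 0, 0], [0, 0, 0, 0], [0, 0, 0, 0]]]' | python3 -m crank
python3 -c "
from h import *
c=np.array([585.2,-146.5]);p=ctrl.sense()['eef_pos'];print(np.degrees(np.arctan2(p[1]-c[1],p[0]-c[0])))
print(ctrl.job_done())"
```

```text
eef_pos: [634.5, -125.1, 132.4]
ft_force: [-1.5, -2.4, 6.6]
gripper_width: 0.159
grip_force: 55.5
clock: 15.37
eef_pos: [634.5, -125.1, 132.4]
ee_rot: [0.001, 0.189, 0.982, -0.0]
ft_force: [-1.7, -1.6, 6.7]
gripper_width: 0.16
grip_force: 55.5
23.478193034052108
the job is handed in; nothing more can be done
None
```

The valve was closed against its stop, then opened two full turns (within about 1° by the arm's measured position), and the job was handed in at 15.4 s with the crank handle still gripped at 55 N and the wheel at rest; the jar, tape and cutters were not touched.

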